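Find the radius leaf that fits the bonder's work holder

TASK

Find out which of the three steel radius leaves fits the stepped edge of the aluminium work holder on the bonder's steel stage: slide a leaf flat on the stage into the step and feel whether it goes fully home without rocking or standing off, and lay any leaf that does not fit back flat on the black gauge mat. Press the one that fits home into the step for about a second with about 10 N (never push any leaf against the work holder with over 25 N), then let go and leave it lying flush there, with the other two flat on the gauge mat. Leave the other things on the bench alone.

Things in the scene. Friction and masses are not known exactly. Their poses are not given: they have to be found in the camera images.
- leaf4_grip (a point): centre of the upright green grip fin of the 4 mm radius leaf; fin 34 mm long (x), 12 mm wide (y), from 8 to 44 mm above the leaf's underside; this point is 26 mm above the underside. Outer (nose) corner of the leaf rounded convex and inner corner rounded concave, both to 4 mm. Starts flat on the gauge mat, yaw within 0.1 rad of the mat's
- leaf12_grip (a point): centre of the upright yellow grip fin of the 12 mm radius leaf; fin 34 mm long (x), 12 mm wide (y), from 8 to 44 mm above the leaf's underside; this point is 26 mm above the underside. Outer (nose) corner of the leaf rounded convex and inner corner rounded concave, both to 12 mm. Starts flat on the gauge mat, yaw within 0.1 rad of the mat's
- leaf20_grip (a point): centre of the upright red grip fin of the 20 mm radius leaf; fin 34 mm long (x), 12 mm wide (y), from 8 to 44 mm above the leaf's underside; this point is 26 mm above the underside. Outer (nose) corner of the leaf rounded convex and inner corner rounded concave, both to 20 mm. Starts flat on the gauge mat, yaw within 0.1 rad of the mat's
- leaf4: the leaf itself, origin under the fin on its underside: flat L-shaped steel plate 8 mm thick, 0.1 to 0.2 kg. About the origin (x, y in mm): full-length limb from x=-28 to -4, y=-33 to 49; nose limb from there on to x=40, y=-33 to 9; so the nose corner is at (40, 9), the inner corner at (-4, 9)
- leaf12: the 12 mm leaf itself, origin under the fin on its underside; same outline as the 4 mm leaf but for the radii
- leaf20: the 20 mm leaf itself, origin under the fin on its underside; same outline as the 4 mm leaf but for the radii
- seat (a point): where the fin centre of the fitting leaf is when it is fully home and flat on the stage; its axes are then the leaf's too. 26 mm above the dark steel stage. A leaf goes home by being slid along +x and +y of this frame until it meets all faces of the step. One of another radius jams in a corner: kept against the faces that look to -x, it stops at least 4 mm short of home in y
- stage: fixed bonder stage below the seat, same axes, origin on the table: cream base 200 by 180 mm, dark steel top 30 mm above the table, from x=-75 to 115, y=-85 to 85 mm. On a cream tray of the same height beyond it (x over 170 mm) lie two spare holders of the other two radii, not to be gauged (rules call the three holders part_a, part_b, part_c)
- inner_corner (a point): sharp-corner point of the fillet of the aluminium work holder, on the stage's steel top, at (40, 9) mm from the seat, same axes. Holder fixed, 10 mm high. Fillet and outer round have one and the same radius, 4, 12 or 20 mm, different from run to run and not measured. From here a face looking to -x runs 55 mm to -y, a riser face looking to -y runs 44 mm to -x
- outer_corner (a point): sharp-corner point of the rounded outer edge of the work holder, on the stage's steel top, at (-4, 9) mm from the seat, at the other end of the riser; from here a second face looking to -x runs 50 mm to +y
- gauge_mat: black rubber mat, 300 mm (x) by 110 mm (y), 4 mm thick, fixed on the table, origin at the centre of its underside; the leaves start in a row along its x axis, about 95 mm apart, in any order
- keypad: bystander: cream keypad 110 x 150 x 36 mm, origin at its underside
- scissors: bystander: yellow scissors about 150 mm long lying on the table
- tweezers: bystander: steel tweezers 120 mm long
- dish: bystander: white dish 80 mm wide, 25 mm high
- driver: bystander: screwdriver 150 mm long
- flask: bystander: white bottle 56 mm wide, 120 mm high
Not all that is in view belongs to the job. Leave any orange look-alike of the leaf4 alone. Leave any orange look-alike of the leaf12 alone.

How it is judged:
By the outcome, as a careful person would: the job done as asked, in the order asked, and still so for the second after the job is handed in, with the robot touching nothing.
It also fails if it takes over 72 s, if anything falls off the work surface, if the arm or the gripper's body presses on something with over 40 N, if the wrist force passes 120 N, or if a joint passes its speed limit or range.

ROBOT

A 6-joint arm with a two-finger parallel gripper is mounted at the origin on the work surface. World frame = base frame: x ahead of the robot, y to its left, z up, the work surface at z = 0. Lengths are in m, angles in rad, forces in N, time in s.
With the tool pointing down it reaches from about 0.4 to 0.925 m from the base axis. Payload 3.4 kg.
Tool frame: the origin (TCP) lies midway between the tips of the shut fingers; the grasp point (between the pads) lies 19 mm behind it; z points along the fingers, y is the line along which they close (so a half turn about z gives the same grasp; the last joint's range is limited). The gripper opens to 85 mm and grips with 20 to 120 N. Pads are 22 mm wide; open, the fingers measure 114 mm over their backs; the gripper's body (76 mm by 85 mm) begins 54 mm behind the grasp point. The pads swing forward as they close: fully open they stand 13 mm farther back than shut.
Start: joints at [-1.282, 0.307, 1.506, -0, 1.328, -0.073], TCP at [0.204, -0.538, 0.231] pointing down, gripper open.
Joint ranges: [-3.12, 3.12], [-1.05, 2.28], [0.14, 2.33], [-1.42, 4.57], [0.1, 2.73], [-2.68, 2.68]. Speed limits (rad/s): [2.57, 2.57, 3.14, 3.14, 3.14, 3.14].

INTERFACE

Orientations are given as a rotation vector (axis times angle).
In Python, from workcell import monitor, get_image, camera_model, arm, nets gives the robot as it stands.
- The arm moves only by the tool step_arm, never from a script. Its argument "targets" is one flat list of numbers, 5 for each row, row after row: the shift along the tool's x, y, z as a fraction of full scale, then the turn about the tool's z as a fraction of full scale, then the gripper command: -1 is shut, 1 is fully open, values between are in proportion. In form: [x, y, z, spin, fingers, x, y, z, spin, fingers, ...]. A call has 1 to 20 rows; each row is the pose to reach, as a shift and turn from the pose commanded when the call began, along the tool's axes at that moment; what a row does not reach only later rows make up. Full scale, the value 1, is 0.75 m for a shift and 90 degrees for a turn. A row lasts 1/8 s, in which the tool goes at most 62.5 mm and 10.7 degrees, less where a joint would pass 70% of its speed; a pose out of reach is approached as far as the arm can. A call with a number of a shift or a turn outside -1 to 1 is refused whole. A call with a gripper value outside its range is refused whole. The fingers move at their own pace and stop on an object; "grip_force" is the grip in N (left out, the last holds). Time passes only in rows, so rows that repeat a pose let the fingers close. It gives the time, the measured TCP pose, the force, the opening and the grip force at its end, in the units of the state.
- monitor.observe(): the state, without advancing time (a new reading comes with each control period).
- get_image(name): name is "side" or "top"; returns (picture, depth): 384x512x3 uint8, red, green, blue; 384x512 float32, m along the optical axis (not along the pixel's ray), 0 where there is no reading.
- camera_model(name): a dict with "mtx" (3x3 intrinsics, pixels), "T" (4x4, takes a point from camera to world coordinates). Camera axes: x right, y up, looking along -z (the intrinsics and any distortion apply to the point x, -y, -z); pixel columns grow to the right and rows downward; lengths in m; the calibration is good to about 2 mm. A picture is of the moment at which its call begins. camera_model takes no time and is no camera call.
- arm.finish_job(): hands the job in; it is judged then, once.
Trained networks look in the newest picture that a camera, given by its name, has taken for a name from the list of things; names that differ only in an ending like _2 or _b are one class to them, and where a whole thing is asked for, a point or a joint stands for the part that bears it (a point fixed in the world has none). Each returns a list of dicts, best first, with "score" (0 to 1); they miss things now and then, are a little off and sometimes report something else, mostly with a low value. They report only what shows in the picture. A call takes as long as a camera call. They do not tell look-alikes from the thing itself.
- nets.find_in(camera, query): "xyz" ([x, y, z] in m, in the coordinates of the camera as it stood for that picture, good to about 4 mm: the middle of the surface that is visible of it).
- nets.outline_of(camera, query): "region" (384x512 bool, what is visible of it).
- nets.spot_point(camera, query): "xyz" ([x, y, z] in m, in the coordinates of the camera as it stood for that picture, good to about 4 mm: a listed point, or the origin of a listed thing).
The state is a dict: "time_s": time; "qpos": joint angles; "dq": joint speeds; "joint_efforts": joint torques, N m; "tool_pos": TCP position; "ee_rot": TCP orientation; "force": force on the tool from outside, world axes, zero at the start; "moment": the same for the moment, N m; "grip_width": finger opening in m; "finger_force": force on a finger pad.
Only numpy, scipy, OpenCV 4.12 (cv2) and the standard library are available. Lean on these libraries where they do the work, as an engineer would, in place of code of your own. Each camera call takes 0.05 s, during which the arm holds its last target. There are 200 camera calls.

## Working session

There is one attempt and no reset: what is moved stays moved. The work goes in short steps, Python scripts to look and compute and a tool call to move; the robot and the scene stay as the last step left them, time stands still between calls to the robot, and variables do not carry over. Pictures are saved under pics/ and viewed, at most 10 in all, crops included, and the job is handed in when it is done.

Besides the shell and the picture viewer there is one more tool, called as name(argument=value, ...) on one line, values as JSON. step_arm: Moves the arm, as the interface text tells. Shift numbers are shares of 0.75 m and turn numbers shares of 90 degrees, none past 1 either way. Its arguments: {"type":"object","properties":{"targets":{"type":"array","items":{"type":"number"}},"grip_force":{"type":"number"}},"required":["targets"]}

```bash
mkdir -p pics; cat > h.py <<'E'
import numpy as np,cv2
from workcell import monitor,get_image,camera_model,arm,nets
def w(cam,p):
    return (camera_model(cam)["T"]@np.r_[p,1])[:3]
def cloud(cam,d):
    m=camera_model(cam);K=m["mtx"];v,u=np.mgrid[:384,:512]
    P=np.stack([(u-K[0,2])/K[0,0]*d,-(v-K[1,2])/K[1,1]*d,-d],-1)
    return P@m["T"][:3,:3].T+m["T"][:3,3]
def px(cam,p):
    m=camera_model(cam);c=np.linalg.inv(m["T"])@np.r_[p,1];K=m["mtx"]
    return K[0,0]*c[0]/-c[2]+K[0,2],K[1,1]*-c[1]/-c[2]+K[1,2]
E
python3 - <<'E'
from h import *
for c in("top","side"):
    im,d=get_image(c);cv2.imwrite(f"pics/{c}0.png",im[...,::-1]);print({k:np.round(v,3).tolist() if hasattr(v,'tolist') else v for k,v in camera_model(c).items()})
    np.savez(f"{c}0.npz",im=im,d=d)
    for q in("leaf4_grip","leaf12_grip","leaf20_grip","seat","inner_corner","outer_corner","gauge_mat","stage"):
        for r in nets.spot_point(c,q)[:3]:
            p=w(c,r["xyz"]);print(c,q,round(r["score"],2),p.round(4),np.round(px(c,p)))
print(monitor.observe())
E
```

```text
{'mtx': [[492.634, 0.0, 255.502], [0.0, 492.634, 199.797], [0.0, 0.0, 1.0]], 'T': [[-0.02, 0.998, -0.052, 0.451], [-1.0, -0.019, 0.005, 0.042], [0.004, 0.052, 0.999, 1.685], [0.0, 0.0, 0.0, 1.0]]}
top leaf4_grip 0.74 [0.7792 0.0543 0.0251] [248. 129.]
top leaf4_grip 0.66 [0.6503 0.1908 0.0264] [208. 167.]
top leaf12_grip 0.85 [0.3091 0.1912 0.0223] [210. 269.]
top leaf12_grip 0.55 [0.5501 0.2216 0.0273] [200. 197.]
top leaf12_grip 0.42 [0.5507 0.2228 0.0029] [200. 197.]
top leaf20_grip 0.73 [0.4601 0.2132 0.0305] [202. 224.]
top leaf20_grip 0.16 [5.421e-01 4.397e-01 4.000e-04] [137. 201.]
top seat 0.9 [ 0.5964 -0.2341  0.057 ] [336. 180.]
top seat 0.5 [0.4639 0.214  0.0036] [203. 223.]
top inner_corner 0.94 [ 0.6348 -0.2169  0.0253] [329. 170.]
top inner_corner 0.56 [0.6655 0.45   0.0021] [133. 165.]
top outer_corner 0.9 [ 0.5921 -0.2268  0.0276] [332. 182.]
top stage 0.88 [ 5.956e-01 -2.339e-01 -2.000e-04] [333. 182.]
{'mtx': [[375.586, 0.0, 251.032], [0.0, 375.586, 189.356], [0.0, 0.0, 1.0]], 'T': [[-0.999, 0.012, -0.035, 0.492], [-0.032, -0.736, 0.677, 0.935], [-0.018, 0.677, 0.73
[... 744 characters left out ...]
8 -0.0011] [241. 150.]
{'time_s': 0.9, 'qpos': array([-1.28250443e+00,  3.06812898e-01,  1.50645066e+00,  1.41997170e-05,
        1.32840341e+00, -7.35209380e-02]), 'dq': array([ 0.00027664, -0.00047186, -0.00159376, -0.00190693,  0.0009604 ,
       -0.00094197]), 'joint_efforts': array([-8.65122802e-04, -4.57456934e+01, -2.52342027e+01, -8.85419013e-05,
        7.04331214e-04,  8.84843644e-06]), 'tool_pos': array([ 0.2034966 , -0.53776042,  0.23127835]), 'ee_rot': array([-3.09025187e+00, -5.65220521e-01, -9.01601169e-06]), 'force': array([-0.00193145,  0.18286616,  0.36812773]), 'moment': array([-0.02149551,  0.0267202 , -0.02411857]), 'finger_force': 0.0, 'grip_width': 0.08591097147966203}
```

```bash
python3 - <<'E'
from h import *
im=cv2.imread("pics/top0.png")
cv2.imwrite("pics/top0c.png",cv2.resize(im[100:290,115:380],None,fx=3,fy=3,interpolation=cv2.INTER_CUBIC))
a=cv2.resize(im[140:215,290:370],None,fx=7,fy=7,interpolation=cv2.INTER_CUBIC)
cv2.imwrite("pics/stage0.png",a)
E
```

```text
(no output)
```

View pics/top0c.png

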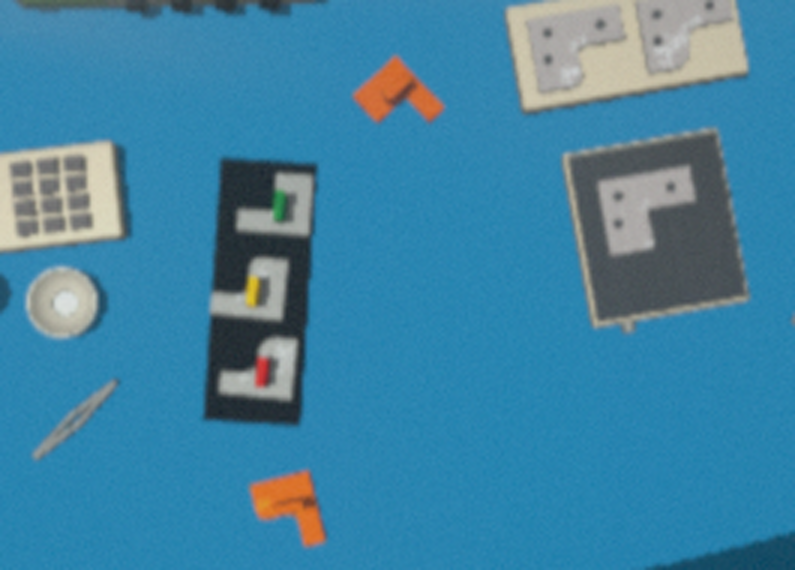

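View pics/stage0.png

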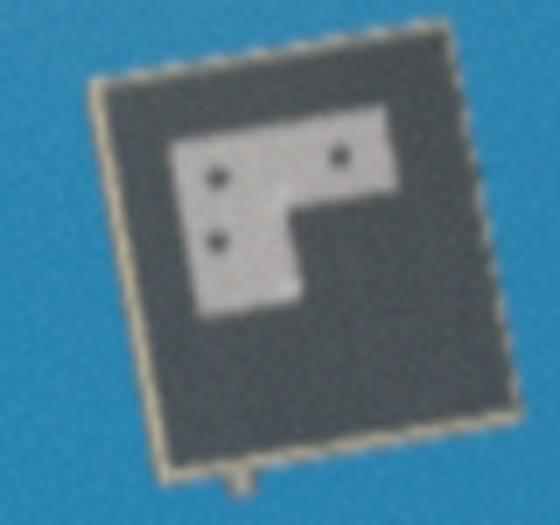

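```bash
cat > fit.py <<'E'
from h import *
from scipy.optimize import minimize
LEAF=np.array([[-28,-33],[40,-33],[40,9],[-4,9],[-4,49],[-28,49]])/1e3
def HOLD(b): return np.array([[40,-46],[40,9],[-4,9],[-4,59],[b*1e3,59],[b*1e3,-46]])/1e3
def rast(cam,P,z,S=8):
    uv=np.array([px(cam,[*p,z]) for p in P])
    m=np.zeros((384*S//1,512*S),np.uint8)
    cv2.fillPoly(m,[np.round(((uv+.5)*S-.5)*16).astype(np.int32)],255,shift=4)
    return cv2.GaussianBlur(cv2.resize(m,(512,384),interpolation=cv2.INTER_AREA).astype(float),(0,0),.8)
def fit(cam,im,win,shape,p0,z,ex=None):
    u0,u1,v0,v1=win; g=im[v0:v1,u0:u1].astype(float)
    sat=g.max(2)-g.min(2); g=g.mean(2); ok=sat<45
    def cost(p):
        P=shape(*p[3:]);c,s=np.cos(p[2]),np.sin(p[2])
        t=rast(cam,P@np.array([[c,s],[-s,c]])+p[:2],z)[v0:v1,u0:u1]
        return -np.corrcoef(t[ok],g[ok])[0,1]
    p0=np.array(p0,float);st=[.006,.006,.08]+[.01]*(len(p0)-3)
    r=minimize(cost,p0,method="Nelder-Mead",options=dict(initial_simplex=np.vstack([p0]+[p0+np.eye(len(p0))[i]*st[i] for i in range(len(p0))]),xatol=2e-4,fatol=1e-5,maxiter=150))
    return r.x,-r.fun
E
python3 - <<'E'
from fit import *
for c in("top","side"):
    z=np.load(c+"0.npz");im,d=z["im"],z["d"]
    def win(p,r): 
        u,v=px(c,p);return int(u-r),int(u+r),int(v-r),int(v+r)
    L=lambda:LEAF
    for n,p in dict(l4=[.645,.191],l12=[.55,.2216],l20=[.46,.213]).items():
        x,s=fit(c,im,win([*p,.012],13),L,[*p,-.05],.012);print(c,n,x.round(4),round(s,3))
    x,s=fit(c,im,win([.62,-.228,.04],18 if c=="top" else 15),HOLD,[.594,-.234,.15,.07],.04);print(c,"hold",x.round(4),round(s,3))
    P=cloud(c,d);
    for n,p in dict(fin4=[.645,.191],stage=[.57,-.27],hold=[.65,-.22]).items():
        u,v=px(c,[*p,.03]);u,v=int(u),int(v);print(c,n,np.percentile(P[v-3:v+4,u-3:u+4,2],[5,50,95]).round(4))
E
```

```text
top l4 [ 0.6462  0.1915 -0.0818] 0.932
top l12 [ 0.5506  0.2234 -0.1204] 0.95
top l20 [ 0.4606  0.2138 -0.1343] 0.944
top hold [ 0.5955 -0.2345  0.1587  0.0812] 0.981
top fin4 [0.0057 0.0438 0.0528]
top stage [0.0208 0.0291 0.0332]
top hold [0.033  0.0381 0.0437]
side l4 [ 0.6426  0.1926 -0.0757] 0.774
side l12 [ 0.5471  0.2234 -0.1178] 0.974Traceback (most recent call last):
  File "<stdin>", line 8, in <module>
  File "fit.py", line 18, in fit
    r=minimize(cost,p0,method="Nelder-Mead",options=dict(initial_simplex=np.vstack([p0]+[p0+np.eye(len(p0))[i]*st[i] for i in range(len(p0))]),xatol=2e-4,fatol=1e-5,maxiter=150))
    res = _minimize_neldermead(fun, x0, args, callback, bounds=bounds,
                               **options)
    fxr = func(xr)
    fx = function(np.copy(x), *(wrapper_args + args))
  File "fit.py", line 15, in cost
    t=rast(cam,P@np.array([[c,s],[-s,c]])+p[:2],z)[v0:v1,u0:u1]
      ~~~~^^^^^^^^^^^^^^^^^^^^^^^^^^^^^^^^^^^^^^^^
  File "fit.py", line 6, in rast
    uv=np.array([px(cam,[*p,z]) for p in P])
                 ~~^^^^^^^^^^^^
  File "h.py", line 10, in px
    m=camera_model(cam);c=np.linalg.inv(m["T"])@np.r_[p,1];K=m["mtx"]
ValueError: time passes only in moves, steps and waits
```

step_arm(targets=[0.895,-0.702,0,0.281,1,0.895,-0.702,0,0.281,1,0.895,-0.702,0,0.281,1,0.895,-0.702,0,0.281,1,0.895,-0.702,0,0.281,1,0.895,-0.702,0,0.281,1,0.895,-0.702,0,0.281,1,0.895,-0.702,0,0.281,1,0.895,-0.702,0,0.281,1,0.895,-0.702,0,0.281,1,0.895,-0.702,0,0.281,1,0.895,-0.702,0,0.281,1,0.895,-0.702,0,0.281,1,0.895,-0.702,0,0.281,1,0.895,-0.702,0,0.281,1,0.895,-0.702,0,0.281,1,0.895,-0.702,0,0.281,1,0.895,-0.702,0,0.281,1], grip_force=40)

```text
time_s: 3.15
tool_pos: [0.6446, 0.191, 0.2317]
ee_rot: [3.139, -0.127, 0.0]
force: [0.3, -0.4, 0.2]
grip_width: 0.085
finger_force: 0.0
```

```bash
cat >> h.py <<'E'
import functools
camera_model=functools.lru_cache(None)(camera_model)
from scipy.spatial.transform import Rotation as R
def plan(p,yaw,src=None):
    s=monitor.observe();M=R.from_rotvec(s["ee_rot"]).as_matrix();y0=np.arctan2(M[1,0],M[0,0])
    d=M.T@(np.array(p)-s["tool_pos"]);dy=(yaw-y0+np.pi)%(2*np.pi)-np.pi
    print("t",s["time_s"],"tcp",s["tool_pos"].round(4),"yaw",round(y0,4),"F",s["force"].round(1),"M",s["moment"].round(2),"w",round(s["grip_width"],4),"tilt",np.round(M[:,2],3))
    print("move",np.round(d/.75,4),"spin",round(-dy/(np.pi/2),4))
E
python3 - <<'E'
from h import *
plan([.645,.192,.15],-.08)
z=np.load("side0.npz");cv2.imwrite("pics/s0.png",cv2.resize(z["im"][110:260,160:340,::-1],None,fx=4,fy=4,interpolation=cv2.INTER_CUBIC))
im,d=get_image("side");cv2.imwrite("pics/s1.png",cv2.resize(im[130:270,140:340,::-1],None,fx=4,fy=4,interpolation=cv2.INTER_CUBIC))
E
```

```text
t 3.15 tcp [0.6446 0.191  0.2317] yaw -0.0811 F [ 0.3 -0.4  0.2] M [-0.02  0.04  0.01] w 0.085 tilt [ 0. -0. -1.]
move [ 0.0005 -0.0014  0.1089] spin -0.0007
```

View pics/s1.png

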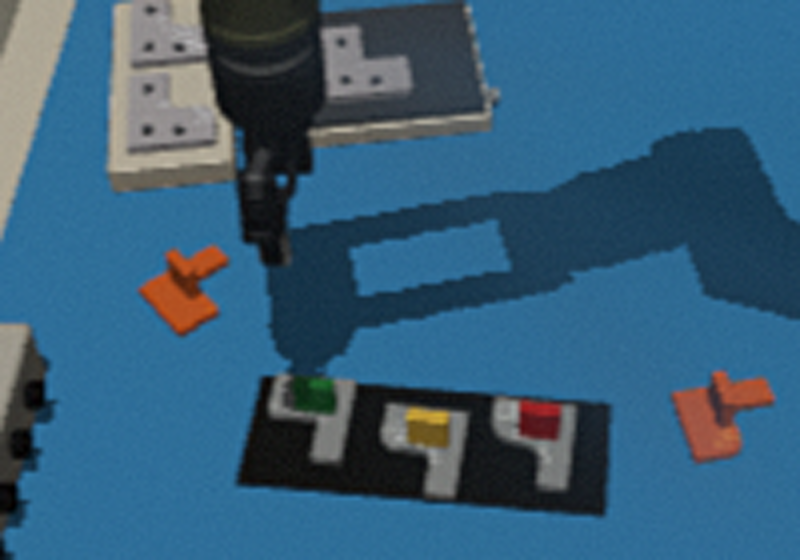

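step_arm(targets=[0,-0.001,0.2,0,1,0,-0.001,0.2,0,1,0,-0.001,0.2,0,1,0,-0.001,0.282,0,1,0,-0.001,0.282,0,1,0,-0.001,0.282,0,1,0,-0.001,0.282,0,-1,0,-0.001,0.282,0,-1,0,-0.001,0.282,0,-1,0,-0.001,0.282,0,-1,0,-0.001,0.282,0,-1,0,-0.001,0.282,0,-1,0,-0.001,0.282,0,-1,0,-0.001,0.282,0,-1], grip_force=40)

```text
time_s: 4.95
tool_pos: [0.6454, 0.1931, 0.0205]
ee_rot: [-3.139, 0.125, -0.001]
force: [-0.2, -0.5, 5.5]
grip_width: 0.0113
finger_force: 40.6
```

```bash
python3 - <<'E'
from h import *
plan([.645,.192,.15],-.08)
E
```

```text
t 4.95 tcp [0.6454 0.1931 0.0205] yaw -0.0796 F [-0.2 -0.5  5.5] M [-0.03  0.14 -0.02] w 0.0113 tilt [ 0.001  0.    -1.   ]
move [-0.0003  0.0014 -0.1726] spin 0.0003
```

step_arm(targets=[0,0,-0.04,0,-1,0,0,-0.1,0,-1,0,0,-0.16,0,-1,0,0,-0.16,0,-1,0,0,-0.16,0,-1])

```text
time_s: 5.58
tool_pos: [0.6439, 0.1927, 0.1387]
ee_rot: [3.138, -0.125, -0.003]
force: [-1.2, 0.3, -2.0]
grip_width: 0.0115
finger_force: 39.7
```

```bash
python3 - <<'E'
from h import *
plan([.577,-.2525,.12],.159)
E
```

```text
t 5.575 tcp [0.6439 0.1927 0.1387] yaw -0.0796 F [-1.2  0.3 -2. ] M [ 0.04  0.01 -0.03] w 0.0115 tilt [-0.002 -0.001 -1.   ]
move [-0.0417  0.5988  0.0254] spin -0.1519
```

step_arm(targets=[-0.042,0.6,0,-0.152,-1,-0.042,0.6,0,-0.152,-1,-0.042,0.6,0,-0.152,-1,-0.042,0.6,0,-0.152,-1,-0.042,0.6,0,-0.152,-1,-0.042,0.6,0,-0.152,-1,-0.042,0.6,0,-0.152,-1,-0.042,0.6,0,-0.152,-1,-0.042,0.6,0,-0.152,-1,-0.042,0.6,0.07,-0.152,-1,-0.042,0.6,0.07,-0.152,-1,-0.042,0.6,0.07,-0.152,-1,-0.042,0.6,0.07,-0.152,-1])

```text
time_s: 7.2
tool_pos: [0.5793, -0.2528, 0.0891]
ee_rot: [3.13, 0.251, 0.004]
force: [0.5, -0.3, -1.5]
grip_width: 0.0114
finger_force: 39.9
```

```bash
python3 - <<'E'
from h import *
plan([.577,-.2525,.0465],.159)
for c,(a,b,u,v) in dict(top=(140,215,290,370),side=(110,180,190,290)).items():
    im,d=get_image(c);cv2.imwrite(f"pics/{c}2.png",im[...,::-1])
A=[cv2.resize(cv2.imread("pics/top2.png")[140:215,290:370],(400,375),interpolation=2),cv2.resize(cv2.imread("pics/side2.png")[110:185,200:280],(400,375),interpolation=2)]
cv2.imwrite("pics/c2.png",np.hstack(A))
E
```

```text
t 7.2 tcp [ 0.5793 -0.2528  0.0891] yaw 0.1604 F [ 0.5 -0.3 -1.5] M [0.05 0.02 0.02] w 0.0114 tilt [ 0.003 -0.001 -1.   ]
move [-0.0031 -0.001   0.0569] spin 0.0009
```

View pics/c2.png

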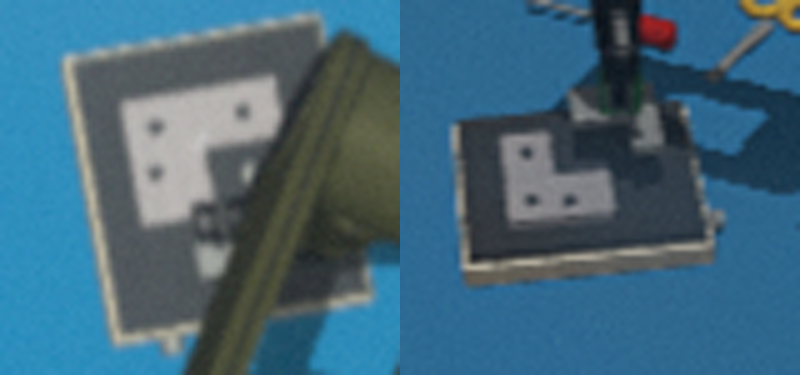

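step_arm(targets=[-0.003,-0.001,0.03,0,-1,-0.003,-0.001,0.05,0,-1,-0.003,-0.001,0.054,0,-1,-0.003,-0.001,0.054,0,-1,-0.003,-0.001,0.054,0,-1])

```text
time_s: 7.92
tool_pos: [0.5761, -0.2531, 0.0473]
ee_rot: [3.131, 0.25, 0.002]
force: [-0.2, -0.6, -1.6]
grip_width: 0.0116
finger_force: 40.0
```

step_arm(targets=[0,0,0.001,0,-1,0,0,0.002,0,-1,0,0,0.003,0,-1,0,0,0.003,0,-1])

```text
time_s: 8.43
tool_pos: [0.576, -0.253, 0.0465]
ee_rot: [3.131, 0.25, 0.002]
force: [-2.6, 0.8, 9.3]
grip_width: 0.011
finger_force: 41.6
```

```bash
python3 - <<'E'
from h import *
plan([.577,-.2525,.0465],.159)
E
```

```text
t 8.425 tcp [ 0.576  -0.253   0.0465] yaw 0.1592 F [-2.6  0.8  9.3] M [ 0.25  0.46 -0.02] w 0.011 tilt [ 0.002 -0.001 -1.   ]
move [ 0.0014 -0.0005 -0.    ] spin 0.0001
```

step_arm(targets=[0,0,-0.001,0,-1,0.005,0,-0.001,0,-1,0.01,0,-0.001,0,-1,0.015,0,-0.001,0,-1,0.02,0,-0.001,0,-1,0.02,0,-0.001,0,-1])

```text
time_s: 9.18
tool_pos: [0.59, -0.2509, 0.0465]
ee_rot: [3.131, 0.25, -0.0]
force: [-3.6, -1.2, 8.0]
grip_width: 0.0113
finger_force: 41.4
```

step_arm(targets=[0.001,0,0,0,-1,0.002,0,0,0,-1])

```text
time_s: 9.43
tool_pos: [0.5907, -0.2507, 0.0465]
ee_rot: [3.131, 0.25, -0.002]
force: [-5.3, -0.7, 9.2]
grip_width: 0.0114
finger_force: 41.6
```

step_arm(targets=[0.001,0,0,0,-1,0.001,0,0,0,-1])

```text
time_s: 9.68
tool_pos: [0.5916, -0.2506, 0.0465]
ee_rot: [3.131, 0.25, -0.002]
force: [-5.5, -0.6, 9.0]
grip_width: 0.0111
finger_force: 41.6
```

step_arm(targets=[0.001,0,0,0,-1,0.001,0,0,0,-1])

```text
time_s: 9.93
tool_pos: [0.5923, -0.2505, 0.0465]
ee_rot: [3.131, 0.25, -0.002]
force: [-5.1, -0.2, 9.0]
grip_width: 0.0114
finger_force: 41.6
```

step_arm(targets=[0.001,0,0,0,-1,0.002,0,0,0,-1])

```text
time_s: 10.18
tool_pos: [0.5937, -0.2503, 0.0465]
ee_rot: [3.131, 0.25, -0.002]
force: [-5.8, -0.7, 9.1]
grip_width: 0.0112
finger_force: 41.6
```

step_arm(targets=[0.001,0,0,0,-1,0.001,0,0,0,-1])

```text
time_s: 10.42
tool_pos: [0.5946, -0.2501, 0.0465]
ee_rot: [3.131, 0.25, -0.002]
force: [-4.3, -0.6, 8.8]
grip_width: 0.011
finger_force: 41.6
```

step_arm(targets=[0.001,0,0,0,-1,0.001,0,0,0,-1])

```text
time_s: 10.68
tool_pos: [0.5953, -0.25, 0.0465]
ee_rot: [3.131, 0.25, -0.002]
force: [-5.3, -1.0, 8.4]
grip_width: 0.0111
finger_force: 41.6
```

step_arm(targets=[0.001,0,0,0,-1,0.001,0,0,0,-1])

```text
time_s: 10.92
tool_pos: [0.5961, -0.2499, 0.0465]
ee_rot: [3.131, 0.25, -0.002]
force: [-5.0, -0.5, 9.4]
grip_width: 0.0114
finger_force: 41.6
```

step_arm(targets=[0.001,0,0,0,-1,0.001,0,0,0,-1])

```text
time_s: 11.18
tool_pos: [0.5968, -0.2497, 0.0465]
ee_rot: [3.131, 0.25, -0.002]
force: [-5.0, -0.9, 9.1]
grip_width: 0.0115
finger_force: 41.6
```

step_arm(targets=[0.001,0,0,0,-1,0.001,0,0,0,-1])

```text
time_s: 11.42
tool_pos: [0.5974, -0.2496, 0.0465]
ee_rot: [3.131, 0.25, -0.002]
force: [-4.8, -1.3, 8.6]
grip_width: 0.0114
finger_force: 41.7
```

step_arm(targets=[0.001,0,0,0,-1,0.001,0,0,0,-1])

```text
time_s: 11.68
tool_pos: [0.5974, -0.2496, 0.0465]
ee_rot: [3.131, 0.25, -0.004]
force: [-7.5, -1.2, 10.0]
grip_width: 0.0115
finger_force: 41.8
```

step_arm(targets=[0,-0.003,0,0,-1,0,-0.006,0,0,-1,0,-0.009,0,0,-1,0,-0.012,0,0,-1,0,-0.012,0,0,-1])

```text
time_s: 12.3
tool_pos: [0.5967, -0.2436, 0.0467]
ee_rot: [3.126, 0.25, -0.002]
force: [-5.5, -8.4, 7.7]
grip_width: 0.0112
finger_force: 41.5
```

```bash
python3 - <<'E'
from h import *
plan([.5945,-.2345,.0465],.159)
E
```

```text
t 12.3 tcp [ 0.5967 -0.2436  0.0467] yaw 0.1594 F [-5.5 -8.4  7.7] M [-1.33  1.08 -0.23] w 0.0112 tilt [-0.001 -0.005 -1.   ]
move [-0.001  -0.0124  0.0002] spin 0.0003
```

step_arm(targets=[0,-0.001,0,0,-1,0,-0.001,0,0,-1])

```text
time_s: 12.55
tool_pos: [0.5966, -0.2431, 0.0467]
ee_rot: [3.126, 0.25, -0.002]
force: [-6.2, -8.8, 7.2]
grip_width: 0.0111
finger_force: 41.4
```

step_arm(targets=[0,-0.001,0,0,-1,0,-0.001,0,0,-1])

```text
time_s: 12.8
tool_pos: [0.5965, -0.2424, 0.0467]
ee_rot: [3.126, 0.25, -0.002]
force: [-5.7, -9.8, 7.0]
grip_width: 0.0114
finger_force: 41.5
```

```bash
python3 - <<'E'
from h import *
plan([.5945,-.2345,.0465],.159)
import cv2
im=cv2.imread("pics/top0.png")
A=[cv2.resize(im[150:195,305:350],(380,380),interpolation=2),cv2.resize(im[98:143,280:325],(380,380),interpolation=2)]
cv2.imwrite("pics/c3.png",np.hstack(A))
E
```

```text
t 12.8 tcp [ 0.5965 -0.2424  0.0467] yaw 0.1593 F [-5.7 -9.8  7. ] M [-1.45  1.06 -0.24] w 0.0114 tilt [-0.001 -0.006 -1.   ]
move [-0.001  -0.0108  0.0002] spin 0.0002
```

View pics/c3.png

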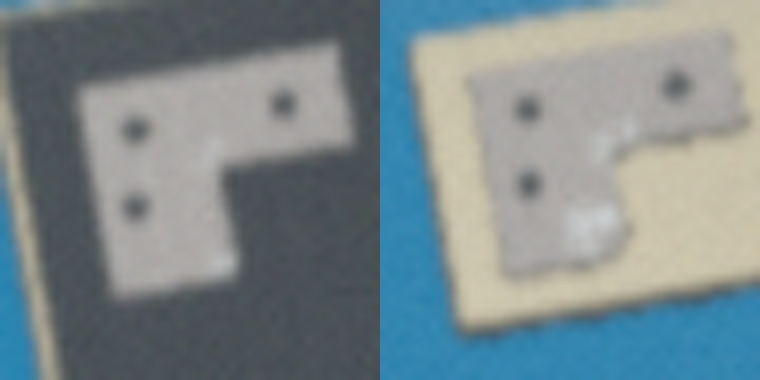

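step_arm(targets=[-0.002,0,-0.001,0,-1,-0.002,-0.002,-0.001,0,-1,-0.002,-0.004,-0.001,0,-1,-0.002,-0.004,-0.001,0,-1])

```text
time_s: 13.3
tool_pos: [0.5956, -0.2369, 0.0466]
ee_rot: [3.13, 0.25, -0.0]
force: [-2.6, -4.6, 5.7]
grip_width: 0.0113
finger_force: 40.9
```

```bash
python3 - <<'E'
from h import *
plan([.5945,-.2345,.0465],.159)
E
```

```text
t 13.3 tcp [ 0.5956 -0.2369  0.0466] yaw 0.1595 F [-2.6 -4.6  5.7] M [-0.77  0.45 -0.16] w 0.0113 tilt [ 0.    -0.002 -1.   ]
move [-0.0009 -0.0034  0.0001] spin 0.0003
```

step_arm(targets=[0,-0.001,0,0,-1,0,-0.001,0,0,-1])

```text
time_s: 13.55
tool_pos: [0.5955, -0.2362, 0.0466]
ee_rot: [3.129, 0.25, -0.0]
force: [-3.0, -5.9, 4.4]
grip_width: 0.0113
finger_force: 40.9
```

step_arm(targets=[0,-0.001,0,0,-1,0,-0.001,0,0,-1])

```text
time_s: 13.8
tool_pos: [0.5953, -0.2355, 0.0466]
ee_rot: [3.129, 0.25, -0.0]
force: [-2.7, -5.3, 4.5]
grip_width: 0.0113
finger_force: 40.9
```

step_arm(targets=[0,-0.001,0,0,-1,0,-0.001,0,0,-1])

```text
time_s: 14.05
tool_pos: [0.5952, -0.2347, 0.0466]
ee_rot: [3.129, 0.25, -0.0]
force: [-3.8, -5.0, 4.5]
grip_width: 0.0116
finger_force: 40.9
```

step_arm(targets=[0,-0.001,0,0,-1,0,-0.001,0,0,-1])

```text
time_s: 14.3
tool_pos: [0.5952, -0.2346, 0.0466]
ee_rot: [3.128, 0.25, 0.0]
force: [-2.6, -6.9, 3.6]
grip_width: 0.011
finger_force: 40.9
```

step_arm(targets=[0,-0.001,0,0,-1,0,-0.001,0,0,-1])

```text
time_s: 14.55
tool_pos: [0.5953, -0.2346, 0.0466]
ee_rot: [3.127, 0.25, 0.001]
force: [-2.2, -8.6, 3.4]
grip_width: 0.0113
finger_force: 40.8
```

step_arm(targets=[0.001,0,0,0,-1,0.001,0,0,0,-1])

```text
time_s: 14.8
tool_pos: [0.5953, -0.2346, 0.0467]
ee_rot: [3.127, 0.25, -0.001]
force: [-4.6, -8.9, 4.6]
grip_width: 0.0114
finger_force: 41.0
```

step_arm(targets=[0.001,0,0,0,-1,0.001,0,0,0,-1])

```text
time_s: 15.05
tool_pos: [0.5953, -0.2345, 0.0467]
ee_rot: [3.127, 0.251, -0.003]
force: [-6.8, -8.6, 5.2]
grip_width: 0.0113
finger_force: 41.1
```

```bash
python3 - <<'E'
from h import *
plan([.5945,-.2345,.0465],.159)
E
```

```text
t 15.05 tcp [ 0.5953 -0.2345  0.0467] yaw 0.16 F [-6.8 -8.6  5.2] M [-1.52  1.04 -0.24] w 0.0113 tilt [-0.002 -0.004 -1.   ]
move [-0.001  -0.0002  0.0002] spin 0.0006
```

step_arm(targets=[0,0,0,0.008,-1,0,0,0,0.008,-1])

```text
time_s: 15.3
tool_pos: [0.5953, -0.2345, 0.0467]
ee_rot: [3.129, 0.233, -0.004]
force: [-7.3, -9.0, 6.3]
grip_width: 0.0116
finger_force: 41.2
```

```bash
python3 - <<'E'
from h import *
plan([.5945,-.2345,.0465],.159)
E
```

```text
t 15.3 tcp [ 0.5953 -0.2345  0.0467] yaw 0.1487 F [-7.3 -9.   6.3] M [-1.51  1.06  0.29] w 0.0116 tilt [-0.002 -0.005 -1.   ]
move [-0.001  -0.0002  0.0002] spin -0.0065
```

step_arm(targets=[0,0,0,-0.016,-1,0,0,0,-0.016,-1])

```text
time_s: 15.55
tool_pos: [0.5953, -0.2345, 0.0467]
ee_rot: [3.126, 0.269, -0.003]
force: [-5.6, -8.9, 5.9]
grip_width: 0.0112
finger_force: 42.4
```

```bash
python3 - <<'E'
from h import *
plan([.5945,-.2345,.0465],.159)
E
```

```text
t 15.55 tcp [ 0.5953 -0.2345  0.0467] yaw 0.1714 F [-5.6 -8.9  5.9] M [-1.53  1.04 -0.64] w 0.0112 tilt [-0.002 -0.004 -1.   ]
move [-0.001  -0.0002  0.0002] spin 0.0079
```

step_arm(targets=[0,0,0,0.011,-1,0,0,0,0.011,-1,0,0,0,0.011,-1,0,0,0,0.011,-1])

```text
time_s: 16.05
tool_pos: [0.5953, -0.2345, 0.0466]
ee_rot: [3.128, 0.244, -0.003]
force: [-6.2, -9.4, 6.6]
grip_width: 0.011
finger_force: 41.1
```

```bash
python3 - <<'E'
from h import *
plan([.5945,-.2345,.0465],.159)
E
```

```text
t 16.05 tcp [ 0.5953 -0.2345  0.0466] yaw 0.1556 F [-6.2 -9.4  6.6] M [-1.49  0.97 -0.06] w 0.011 tilt [-0.002 -0.004 -1.   ]
move [-0.001  -0.0002  0.0002] spin -0.0021
```

step_arm(targets=[0,0,0,0,-1,0,0,0,0,-1,0,0,0,0,-1,0,0,0,0,-1,0,0,0,0,-1,0,0,0,0,-1,0,0,0,0,-1])

```text
time_s: 16.92
tool_pos: [0.5953, -0.2345, 0.0466]
ee_rot: [3.128, 0.244, -0.003]
force: [-6.4, -9.2, 5.3]
grip_width: 0.0115
finger_force: 41.1
```

step_arm(targets=[-0.001,0.001,0,0,-1,-0.001,0.001,0,0,-1,-0.001,0.001,0,0,-0.6,-0.001,0.001,0,0,-0.6,-0.001,0.001,0,0,-0.6,-0.001,0.001,0,0,-0.6], grip_force=20)

```text
time_s: 17.68
tool_pos: [0.5959, -0.2323, 0.0458]
ee_rot: [-3.132, -0.243, 0.0]
force: [-0.7, -0.2, -0.8]
grip_width: 0.0169
finger_force: 0.0
```

```bash
python3 - <<'E'
from h import *
plan([.5945,-.2345,.0465],.159)
E
```

```text
t 17.675 tcp [ 0.5959 -0.2323  0.0458] yaw 0.1548 F [-0.7 -0.2 -0.8] M [0.03 0.01 0.  ] w 0.0169 tilt [-0.  0. -1.]
move [-0.0023  0.0026 -0.0009] spin -0.0027
```

step_arm(targets=[0,0,0,0,-0.3,0,0,0,0,-0.3,0,0,-0.04,0,-0.3,0,0,-0.09,0,-0.3,-0.1,0.2,-0.15,0,0,-0.2,0.3,-0.15,0,0,-0.2,0.3,-0.15,0,0,-0.2,0.3,-0.15,0,0,-0.2,0.3,-0.15,0,0])

```text
time_s: 18.8
tool_pos: [0.4804, -0.4818, 0.1592]
ee_rot: [3.131, 0.237, 0.001]
force: [1.0, 0.3, 0.5]
grip_width: 0.0429
finger_force: 0.0
```

```bash
cat > look.py <<'E'
from fit import *
A=[]
for c in("top","side"):
    im,d=get_image(c)
    u,v=map(int,px(c,[.6,-.235,.04]));r=24 if c=="top" else 22
    A.append(cv2.resize(im[v-r:v+r,u-r:u+r,::-1],(400,400),interpolation=2))
    u,v=map(int,px(c,[.59,-.24,.038]));q=14 if c=="top" else 12
    m=cv2.resize
    z=np.load(c+"0.npz")["im"]
    # mask the holder out: only pixels changed since the start
    ch=np.abs(im.astype(int)-z).sum(2)
    g=np.repeat(np.where(ch>60,200,0)[...,None],3,2).astype(np.uint8)
    x,s=fit(c,g,(u-q,u+q,v-q,v+q),lambda:LEAF,[.5945,-.2345,.156],.038);print(c,x.round(4),round(s,3))
cv2.imwrite("pics/c4.png",np.hstack(A))
plan([.5945,-.2345,.0465],.159)
E
python3 look.py
```

```text
top [ 0.5959 -0.2354  0.1599] 0.901
side [ 0.5913 -0.2357  0.1425] 0.682
t 18.9 tcp [ 0.4809 -0.481   0.1589] yaw 0.1507 F [-0.1  0.4 -0.3] M [ 0.07  0.03 -0.  ] w 0.0425 tilt [ 0.001 -0.001 -1.   ]
move [ 0.199  -0.3024  0.1495] spin -0.0053
```

View pics/c4.png

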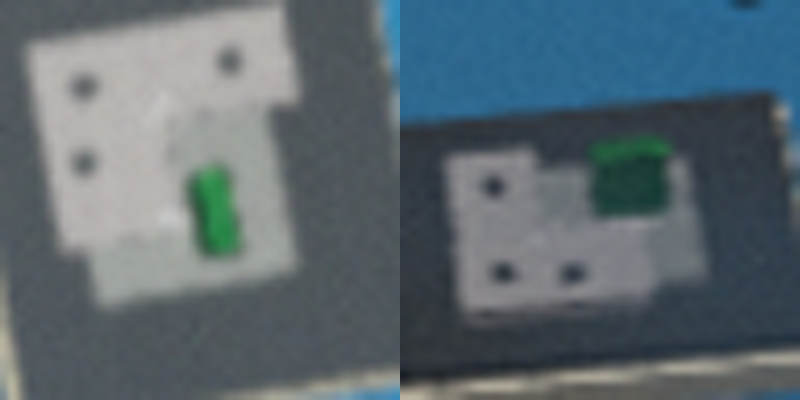

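```bash
python3 -c "
from workcell import arm
print(arm.finish_job())"
```

```text
the job is handed in; nothing more can be done
None
```

The 4 mm (green) leaf fits: it slid fully home and resisted turning both ways. I held it there for a bit over a second at about 11 N, never above about 12 N, and left it lying flush in the step. I did not try the 12 mm and 20 mm leaves, so both are still flat on the gauge mat where they started. The job is handed in, and no verdict came back.

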